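Serve a bread roll from the pastry case with tongs

TASK

Slide the door of the clear pastry case fully open, then pick up the kitchen tongs, reach in through the opening and take the bread roll with them - never with your fingers. Bring the roll out and finish while holding it still in the squeezed tongs, high in the air (at least 10 cm above the worktop) over the middle of the blue plate; nothing is put down or let go. Leave the plate, the muffin and the breakfast things where they stand and the door open.

Things in the scene. Friction and masses are not known exactly. Their poses are not given: they have to be found in the camera images.
- case: Fixed pastry case, 220 deep x 400 wide x 200 mm high, clear panes and roof. Origin: centre of its underside; x axis runs from front (door side) to back, y along the door's travel, z up. Its half with y > 0 is shut by a fixed pane, the half y = -190 to 0 mm by the sliding door, 4 mm thick, at x = -103.5 mm. Inside floor 30 mm, lower track 33 mm, upper track's underside 188 mm above the worktop.
- case_door (a joint): Travel of the sliding door in m: 0 closed, grows as the door slides towards the case's +y, 0.175 fully open (end stop); the clear opening then reaches from y = -190 to -15 mm of the case. Starts closed or up to 30 mm open. Friction about 1 N, stays where it is left.
- door_pull (a point): Middle of the door's dark upright pull bar: 12 mm wide along the travel, 10 mm deep, 70 mm tall (115 to 186 mm above the worktop), 35 mm out in front of the door on two short studs; moves with the door. Same axes as the case. Free on both sides and above: fingers can straddle it from above and close along the travel.
- tongs: Sprung kitchen tongs, 300 mm long, 30 mm thick, 0.13 kg, lying on their side on the worktop: steel head (26 mm wide, at x = -140 mm), two arms with flat black hand grips, blue jaws. Origin: on the centre line midway between the hand grips, half-way up (15 mm above the worktop as they lie); x axis points to the jaws, z up, y across. The loop behind the head ends at x = -172 mm.
- tongs_grip (a point): Where to hold the tongs (the tongs' origin and axes). Hand grips 86 mm along x, 26 mm tall; width over their outsides 64 mm relaxed, 40 mm on the roll, 19 mm at the stop; flats nearly parallel. Fingers outside both grips squeeze the arms evenly; springs push back 4 N relaxed, 7 N on the roll. At about 58 mm they can be lifted and carried level, jaws still open; 20 to 30 N holds the roll firmly.
- tongs_left (a joint): Angle in rad that each arm of the tongs is squeezed in from its relaxed place: 0 relaxed and open, about 0.085 when closed on the roll, 0.16 at the stop.
- jaw_mid (a point): Middle of the space between the jaws, on the centre line 135 mm ahead of the tongs' origin, same axes. Each jaw is a shallow hollow 44 mm long (22 mm either side of here), 30 mm tall, that cups round the roll. Relaxed, the gap between the jaws' edges is 83 to 90 mm (110 mm over their outsides); jaws close twice as far as the grips. The roll sits here when the tongs are closed on it.
- roll: Golden round bread roll, diameter 54 mm, 42 mm tall, about 30 to 65 g, origin at its centre; stands on the tray in the door's half of the case, 48 to 64 mm behind the door.
- plate: Blue side plate, diameter 160 mm, 18 mm high, loose; origin at the centre of its underside.
- fruit_bowl: White bowl with three fruits, diameter 140 mm, 75 mm high over the fruit, loose; origin at the centre of its underside. To be left alone.
- muffin: Chocolate muffin behind the fixed pane, diameter 68 mm, 60 mm high, loose; origin at the centre of its underside. To be left alone.
- mug: White mug, diameter 80 mm, 95 mm high, loose, at the far side of the worktop; origin at the centre of its underside. To be left alone.
- jam_jar: Jam jar with red cap, diameter 66 mm, 95 mm high, loose, at the far side of the worktop; origin at the centre of its underside. To be left alone.
Mind the look-alikes: they are no part of the job. Of the things that look like the plate, the largest one is meant.

How it is judged (in metres and radians):
On the way, in this order (a step that is already met when the one before it is completed fails the run):
1. the door is slid open (at least 140 of 175 mm) while the tongs still lie on the worktop (value of joint case_door above 0.14 m and height (world z) of tongs below 0.03 m), for 0.2 s.
2. the tongs, held in the fingers, are squeezed on the roll and have lifted it off the tray by 8 mm (contact force between the fingers and tongs above 1 N and contact force between tongs and roll above 0.5 N and distance between roll and jaw_mid below 0.03 m and z of roll in the frame of case above 0.059 m), for 0.2 s.
At the end, for the whole second after the job is handed in: The roll is held still between the squeezed jaws of the tongs, which the fingers hold; its centre is more than 10 cm above the worktop and within 5 cm (level) of the plate's centre; it touches nothing but the tongs, and the tongs touch neither case nor bowl. The door is at least 14 cm open (height (world z) of roll above 0.1 m and horizontal distance between roll and plate below 0.05 m and contact force between tongs and roll above 0.5 N and distance between roll and jaw_mid below 0.03 m and contact force between the fingers and tongs above 1 N and contact force between each of the arm, the fingers and roll below 0.1 N and contact force between roll and plate below 0.05 N and contact force between each of roll, tongs and case below 0.05 N and contact force between each of roll, tongs and fruit_bowl below 0.05 N and height (world z) of tongs above 0.06 m and linear speed of roll below 0.03 m/s and value of joint case_door above 0.14 m); the arm keeps its last pose, push and grip.
It fails at once if the roll is touched by the fingers or the arm (contact force between any of the fingers, the arm and roll above 0.3 N).
It fails at once if the muffin is shifted by more than 2 cm (distance of muffin from where it was at the start of the episode above 0.02 m).
It fails at once if the plate is shifted by more than 2 cm (distance of plate from where it was at the start of the episode above 0.02 m).
It fails at once if the fruit bowl is shifted by more than 2 cm (distance of fruit_bowl from where it was at the start of the episode above 0.02 m).
It fails at once if the mug or the jam jar is shifted by more than 2 cm (distance of any of mug, jam_jar from where it was at the start of the episode above 0.02 m).
It also fails if it takes over 67 s, if anything falls off the work surface, if the arm or the gripper's body presses on something with over 40 N, if the wrist force passes 120 N, or if a joint passes its speed limit or range.

ROBOT

A 6-joint arm with a two-finger parallel gripper is mounted at the origin on the work surface. World frame = base frame: x ahead of the robot, y to its left, z up, the work surface at z = 0. Lengths are in mm, angles in degrees, forces in N, time in s.
With the tool pointing down it reaches from about 425 to 1125 mm from the base axis. Payload 14.9 kg.
Tool frame: the origin (TCP) lies at the very end of the fingers, on their centre line; the grasp point (between the pads) lies behind it (bot.pinch_z is the z of the grasp point in the tool frame, in mm); z points along the fingers, y is the direction in which the jaws open and shut (so a half turn about z gives the same grasp; the last joint's range is limited). The gripper opens to 91 mm and grips with 3 to 60 N. Pads are 32 mm wide; open, the fingers measure 118 mm over their backs; the gripper's body (76 mm by 178 mm) begins 60 mm behind the grasp point.
Start: joints at [-1.908, 21.709, 99.362, -0, 58.929, -1.908], TCP at [700.013, -0.006, 213.932] pointing down, gripper open.
Joint ranges: [-158.91, 158.91], [-42.39, 125.64], [0.06, 152.35], [-60.88, 240.88], [17.5, 164.5], [-176.32, 176.32]. Speed limits (degrees/s): [108.29, 108.29, 136.94, 180, 180, 180].

INTERFACE

Orientations are given as a 3x3 rotation matrix whose columns are the frame's x, y, z axes.
In Python, from bench import bot gives the robot as it stands.
- The arm moves only by the tool arm_command, never from a script. Its argument "plan" is a list that holds one entry, the list of rows, each a list of 7 numbers: the turn, a rotation vector about the world's x, y, z in degrees, then the shift along the world's x, y, z in mm, then the opening, from -1 (shut) to 1 (fully open). A call has 1 to 20 rows; each row shifts and turns the commanded pose from where the row before left it; what a row does not reach is not made up. A row lasts 1/12 s, in which the tool goes at most 41.7 mm and 7.16 degrees, less where a joint would pass 70% of its speed; a pose out of reach is approached as far as the arm can. A call with a gripper value outside its range is refused whole. The fingers move at their own pace and stop on an object; the grip force is fixed at half the most. Time passes only in rows, so rows that do not move let the fingers close. It gives the time, the measured TCP pose, the force and the opening at its end, in the units of the state.
- bot.get_obs(): the state, without advancing time (a new reading comes with each control period).
- bot.get_image(name): name is "scene" or "side" or "wrist"; returns a dict with "image" (400x640x3 uint8, red, green, blue), "depth" (400x640 float32, mm along the optical axis (not along the pixel's ray), 0 where there is no reading), "intrinsics" (3x3 intrinsics, pixels), "distortion" ([k1, k2, p1, p2, k3] as OpenCV has them; the pictures are not rectified), "cam_to_world" (4x4, takes a point from camera to world coordinates). Camera axes: x right, y up, looking along -z (the intrinsics and any distortion apply to the point x, -y, -z); pixel columns grow to the right and rows downward; lengths in mm; the calibration is good to about 2 mm. A picture is of the moment at which its call begins.
- bot.sign_off(): hands the job in, once; it reports no verdict.
The state is a dict: "time_s": time; "q": joint angles; "qvel": joint speeds; "effort": joint torques, N m; "position": TCP position; "orientation": TCP orientation; "wrist_force": force on the tool from outside, world axes, zero at the start; "torque": the same for the moment, N m; "opening": finger opening in mm.
Only numpy, scipy, OpenCV 4.12 (cv2) and the standard library are available. Lean on these libraries where they do the work, as an engineer would, in place of code of your own. Each camera call takes 0.05 s, during which the arm holds its last target.

## Working session

There is one attempt and no reset: what is moved stays moved. The work goes in short steps, Python scripts to look and compute and a tool call to move; the robot and the scene stay as the last step left them, time stands still between calls to the robot, and variables do not carry over. Pictures are saved under pics/ and viewed, and the job is handed in when it is done.

Besides the shell and the picture viewer there is one more tool, called after "Request:" as name(argument=value, ...), one argument or row to a line, values as JSON. arm_command: Moves the arm, as the interface text tells. Its arguments: {"type":"object","properties":{"plan":{"type":"array","items":{"type":"array","items":{"type":"array","items":{"type":"number"}}}}},"required":["plan"]}

```bash
ls; mkdir -p pics
cat > h.py <<'E'
import numpy as np, cv2
from bench import bot
def grab(n,save=None):
    d=bot.get_image(n)
    if save: cv2.imwrite(f'pics/{save}.png',cv2.cvtColor(d['image'],cv2.COLOR_RGB2BGR))
    np.savez(f'{save or n}.npz',**d)
    return d
def load(n): return dict(np.load(f'{n}.npz'))
def rays(d,uv):
    p=cv2.undistortPoints(np.array(uv,float).reshape(-1,1,2),np.array(d['intrinsics']),np.array(d['distortion'])).reshape(-1,2)
    T=np.array(d['cam_to_world']); v=np.c_[p[:,0],-p[:,1],-np.ones(len(p))]
    return T[:3,3], v@T[:3,:3].T
def plane(d,uv,z):
    o,r=rays(d,uv); return o+r*((z-o[2])/r[:,2])[:,None]
def dep(d,uv):
    o,r=rays(d,uv); uv=np.array(uv).reshape(-1,2).astype(int)
    return o+r*d['depth'][uv[:,1],uv[:,0]][:,None]
def proj(d,P):
    T=np.array(d['cam_to_world']); c=(np.array(P,float).reshape(-1,3)-T[:3,3])@T[:3,:3]
    c=c*[1,-1,-1]
    return cv2.projectPoints(c,np.zeros(3),np.zeros(3),np.array(d['intrinsics']),np.array(d['distortion']))[0].reshape(-1,2)
E
python3 - <<'E'
from h import *
for n in ('scene','side','wrist'):
    d=grab(n,n+'0'); T=d['cam_to_world']; print(n,T[:3,3].round(),(-T[:3,2]).round(2),d['intrinsics'][0,0])
o=bot.get_obs(); print(o['time_s'],bot.pinch_z,o['orientation'],o['opening'])
E
```

```text
pics
scene [1248. -802.  965.] [-0.53  0.57 -0.63] 476.6786688611601
side [   62. -1136.  1096.] [ 0.3   0.71 -0.63] 480.38911712595524
wrist [700.  68. 384.] [-0.   -0.24 -0.97] 295.2994145462371
0.15 -18.8 [[-1.65376648e-05  9.99999626e-01 -8.64636522e-04]
 [ 1.00000000e+00  1.65518818e-05  1.64355771e-05]
 [ 1.64498823e-05 -8.64636250e-04 -9.99999626e-01]] 90.8172295024465
```

View pics/scene0.png

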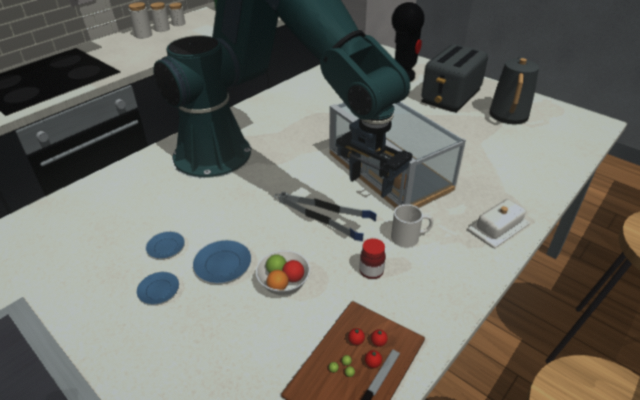

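View pics/side0.png

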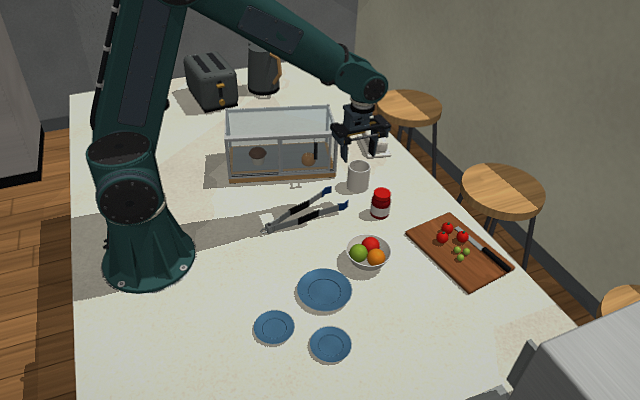

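View pics/wrist0.png

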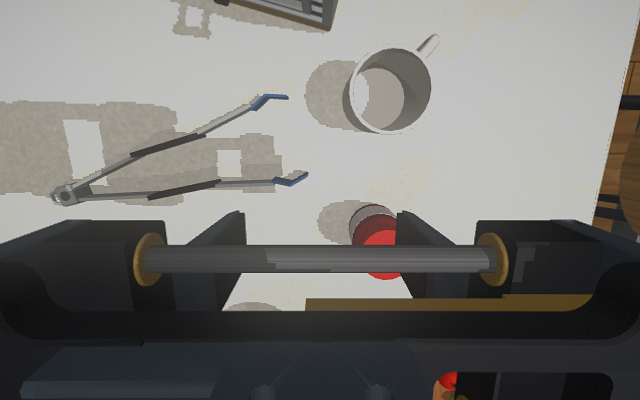

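Run:
```python
from h import *
s=cv2.imread('pics/side0.png'); cv2.imwrite('pics/side0c.png',cv2.resize(s[90:250,200:400],None,fx=4,fy=4,interpolation=2)[:600])
s=cv2.imread('pics/scene0.png'); cv2.imwrite('pics/scene0c.png',cv2.resize(s[90:250,270:470],None,fx=4,fy=4,interpolation=2)[:600])
```

```text
(no output)
```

View pics/side0c.png

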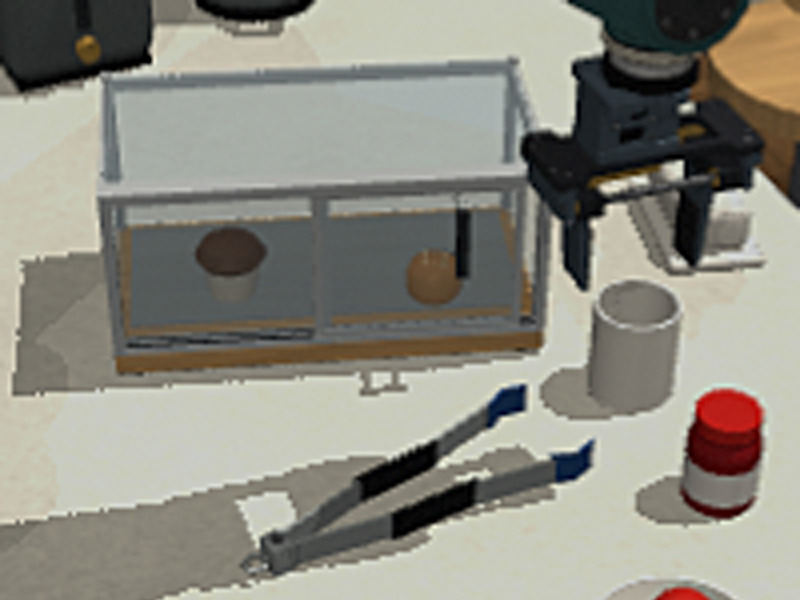

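View pics/scene0c.png

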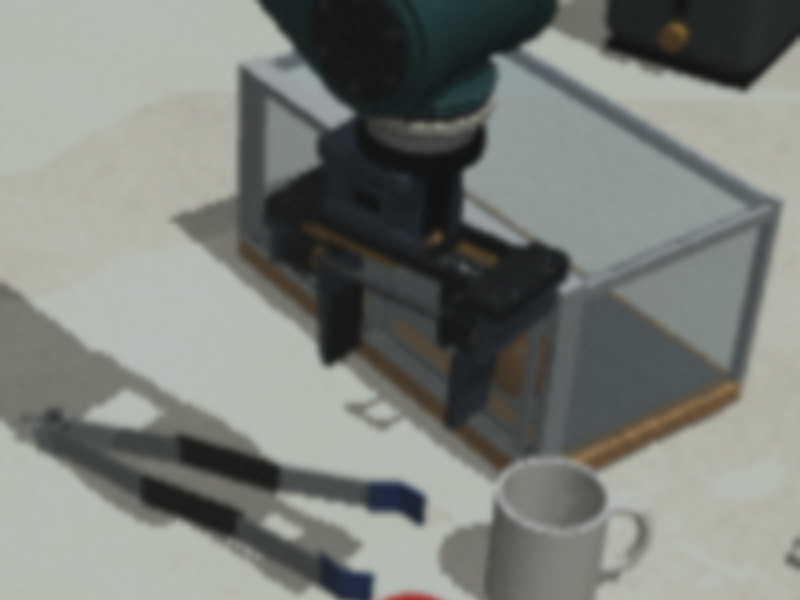

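Run:
```python
from h import *
s=load('side0'); c=load('scene0'); w=load('wrist0')
A=plane(s,[(229.5,183),(335.75,177.5)],0); print('case front bottom',A.round(1), np.linalg.norm(A[1]-A[0]))
# top corners front z=200 (scene?): roof corners in side: (225.5,138.5),(332.5,134.5),(328,106),(226,110.)
print('roof', plane(s,[(225.5,139),(332,134.5),(328.5,105.5),(227,110.5)],200).round(1))
print('scene bottom', plane(c,[(330.5,152),(405,206.5),(454,189)],0).round(1))
print('scene roof z200', plane(c,[(330.5,107),(464.5,140.5)],200).round(1))
print('pull',plane(s,[(315.75,150.5)],150).round(1), dep(s,[(315,150),(316,150)]).round(1))
print('roll',plane(s,[(308.25,159.25)],51).round(1),dep(s,[(306,159)]).round(1))
# tongs
for n,d in (('side',s),('wrist',w),('scene',c)):
    im=d['image']; hsv=cv2.cvtColor(im,cv2.COLOR_RGB2HSV)
    m=cv2.inRange(hsv,(100,90,30),(130,255,200)); 
    k,l,st,ce=cv2.connectedComponentsWithStats(m)
    for i in range(1,k):
        if st[i,4]>30: print(n,'blue',st[i],ce[i].round(1),plane(d,ce[i],15)[0].round(1))
    m=cv2.inRange(im,(0,0,0),(38,38,38))
    k,l,st,ce=cv2.connectedComponentsWithStats(m)
    for i in range(1,k):
        if 30<st[i,4]<1500: print(n,'black',st[i],ce[i].round(1),plane(d,ce[i],15)[0].round(1))
```

```text
case front bottom [[327.9 283.8   0. ]
 [713.2 176.4   0. ]] 399.9629648308705
roof [[328.4 271.4 200. ]
 [685.2 171.3 200. ]
 [757.9 369.2 200. ]
 [382.1 464.2 200. ]]
scene bottom [[315.  291.6   0. ]
 [687.7 215.1   0. ]
 [758.3 394.7   0. ]]
scene roof z200 [[334.5 266.4 200. ]
 [766.7 374.1 200. ]]
pull [[622.8 166.5 150. ]] [[617.1 160.2 157.4]
 [621.2 160.7 156.1]]
roll [[632.  257.5  51. ]] [[599.6 200.   97.3]]
side blue [322 186   9  11  57] [326.1 190.4] [639.4  99.7  15. ]
side blue [338 200  10  10  52] [342.7 205.4] [660.4   1.8  15. ]
side blue [ 297  269   54   42 1782] [323.9 289.3] [ 452.2 -319.8   15. ]
side blue [ 254  310   40   34 1039] [273.5 326.8] [ 275.8 -389.9   15. ]
side blue [ 310  327   41   35 1128] [330.2 344. ] [ 395.9 -493.8   15. ]
side black [113   0  10   9  51] [117.    3.3] [  95.6 2579.4   15. ]
side black [117   0  27 124 155] [130.4  57.3] [  94.6 1564.2   15. ]
side black [105  12  13  35 214] [110.8  29.4] [  21.3 2053.4   15. ]
side black [339  44   9  18  46] [344.8  52.4] [1239.8 1224.2   15. ]
side black [ 97  51  13  32 195] [102.9  6
[... 2461 characters left out ...]
 black [333  31  62  43 839] [365.7  54.6] [-107.3 1050.5   15. ]
scene black [439  47  22  15  99] [449.4  54.1] [ 203.2 1333.2   15. ]
scene black [455  51  21  16  98] [465.1  58.3] [ 287.6 1338.1   15. ]
scene black [490  66  37  57 730] [504.   94.1] [ 598.3 1106.2   15. ]
scene black [422  68  57  43 946] [440.2  90.3] [373.9 953.2  15. ]
scene black [193 128   3  24  46] [193.9 139.4] [-109.9    2.8   15. ]
scene black [315 200  24  12 117] [326.8 205.4] [513.2  44.3  15. ]
scene black [306 210  23  13 114] [316.9 216.1] [523.5 -12.6  15. ]
scene black [ 546  252   85  111 1261] [594.4 298.9] [1258.6  216.    15. ]
scene black [361 391  12   9  72] [367.2 395.5] [ 982.7 -364.1   15. ]
```

Request:
arm_command(
  plan=[
    [[0,0,-2,-5,15,6,1],[0,0,-2,-10,20,6,1],[0,0,-2,-10,22,6,1],[0,0,-2,-10,22,5,1],[0,0,-2,-11,22,3,1],[0,0,-2,-11,22,0,1],[0,0,-2,-10,22,0,1],[0,0,-1.5,-10,22,0,1],[0,0,0,0,0,0,1],[0,0,0,0,0,0,1]],
  ],
)

```text
time_s: 0.98
position: [622.6, 167.7, 239.8]
orientation: [[0.265, 0.964, -0.0], [0.964, -0.265, -0.0], [-0.0, -0.0, -1.0]]
wrist_force: [0.6, 0.2, -0.0]
opening: 91.2
```

Run:
```python
from h import *
o=bot.get_obs(); print(o['time_s'],o['position'],o['orientation'][:,1])
for n in ('scene','side','wrist'): d=grab(n,n+'1')
i=cv2.imread('pics/wrist1.png'); cv2.imwrite('pics/wrist1b.png',cv2.resize(i,(800,500)))
s=cv2.imread('pics/side1.png'); cv2.imwrite('pics/side1c.png',cv2.resize(s[95:195,210:350],None,fx=5.7,fy=5.7,interpolation=2)[:600])
s=cv2.imread('pics/scene1.png'); cv2.imwrite('pics/scene1c.png',cv2.resize(s[90:220,320:480],None,fx=4.6,fy=4.6,interpolation=2)[:600])
```

```text
0.9833 [622.58280611 167.72740185 239.82037228] [ 9.64172543e-01 -2.65275857e-01 -1.64898245e-04]
```

View pics/wrist1b.png

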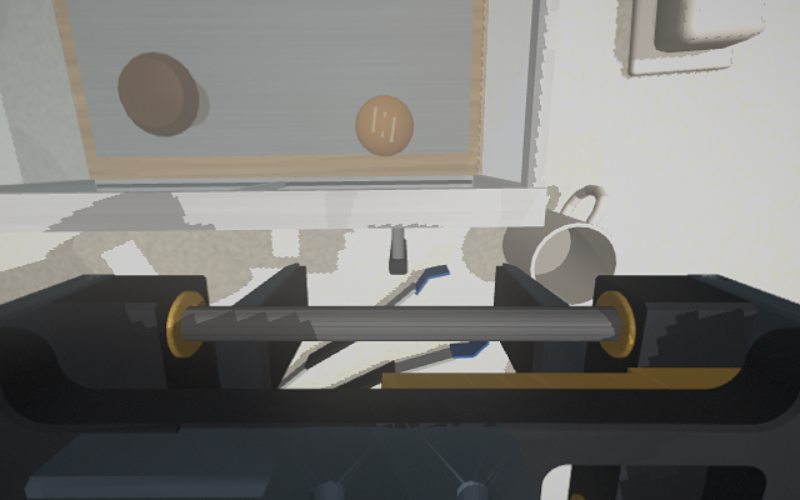

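View pics/side1c.png

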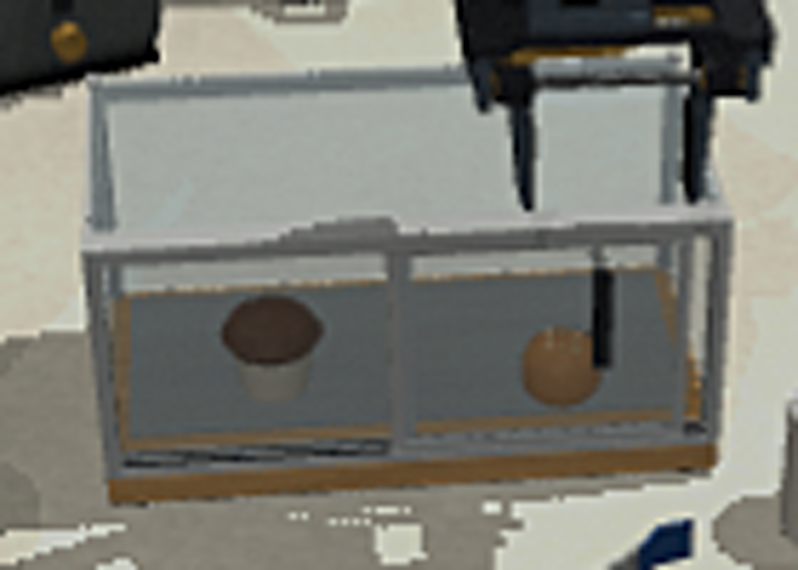

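View pics/scene1c.png

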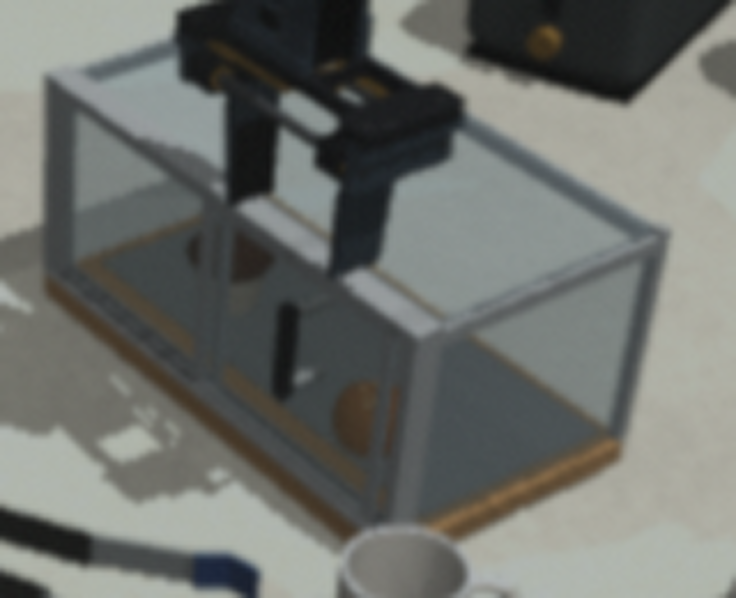

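Run:
```python
from h import *
s=load('side1'); c=load('scene1'); w=load('wrist1')
k=0.8
print('bar top w',plane(w,[(389*k,268*k),(407*k,268*k),(398*k,262*k),(398*k,274*k)],186).round(1))
f=lambda u,v:(210+u/5.7,95+v/5.7)
g=lambda u,v:(320+u/4.6,90+v/4.6)
print('bar side mid',plane(s,[f(602,318),f(602,270),f(602,367)],150).round(1))
print('bar scene mid',plane(c,[g(286,350)],150).round(1))
def tri(pairs):
    A=np.zeros((3,3));b=np.zeros(3)
    for d,uv in pairs:
        o,r=rays(d,[uv]);r=r[0]/np.linalg.norm(r[0]);M=np.eye(3)-np.outer(r,r);A+=M;b+=M@o
    return np.linalg.solve(A,b)
print('bar tri',tri([(s,f(602,318)),(c,g(286,350))]).round(1))
print('bar top tri',tri([(s,f(602,270)),(c,g(288,304)),(w,(398*k,268*k))]).round(1))
print('roll side',plane(s,[f(561,366)],51).round(1),'wrist',plane(w,[(384*k,126*k)],53).round(1),'scene',plane(c,[g(364,418)],51).round(1))
print('case front bottom side',plane(s,[f(108,503),f(717,469)],0).round(1))
print('scene bottom',plane(c,[g(46,288),g(365,545),g(620,455)],0).round(1))
print('roof side',plane(s,[f(83,240),f(733,208)],200).round(1),'scene',plane(c,[g(45,78),g(425,338),g(665,234)],200).round(1))
print('roof wrist front',plane(w,[(0,230*k),(547*k,222*k),(547*k,188*k),(0,194*k)],200).round(1))
```

```text
bar top w [[616.1 169.  186. ]
 [627.1 166.  186. ]
 [622.6 171.3 186. ]
 [620.5 163.7 186. ]]
bar side mid [[621.6 165.  150. ]
 [642.4 215.6 150. ]
 [601.5 115.9 150. ]]
bar scene mid [[621.9 165.6 150. ]]
bar tri [621.9 165.6 149.8]
bar top tri [620.9 166.4 184.3]
roll side [[632.7 257.5  51. ]] wrist [[634.2 264.1  53. ]] scene [[633.3 253.5  51. ]]
case front bottom side [[325.6 283.1   0. ]
 [713.9 177.6   0. ]]
scene bottom [[316.2 287.4   0. ]
 [679.9 195.6  -0. ]
 [760.  396.8   0. ]]
roof side [[328.4 284.5 200. ]
 [715.4 181.7 200. ]] scene [[332.5 265.1 200. ]
 [715.8 171.8 200. ]
 [767.8 372.4 200. ]]
roof wrist front [[407.9 255.  200. ]
 [713.  175.2 200. ]
 [716.4 194.4 200. ]
 [418.5 273.4 200. ]]
```

Request:
arm_command(
  plan=[
    [[0,0,0.3,-1,-2,-8,1],[0,0,0,0,0,-16,1],[0,0,0,0,0,-20,1],[0,0,0,0,0,-20,0.5],[0,0,0,0,0,-18,0],[0,0,0,0,0,-10,-0.3],[0,0,0,0,0,0,-0.6],[0,0,0,0,0,0,-1],[0,0,0,0,0,0,-1],[0,0,0,0,0,0,-1],[0,0,0,0,0,0,-1],[0,0,0,0,0,0,-1]],
  ],
)

```text
time_s: 2.13
position: [622.4, 165.1, 148.7]
orientation: [[0.262, 0.965, 0.001], [0.965, -0.262, 0.0], [0.001, 0.001, -1.0]]
wrist_force: [0.2, 0.6, 0.1]
opening: 33.8
```

Request:
arm_command(
  plan=[
    [[0,0,0,0,0,0,-1],[0,0,0,0,0,0,-1],[0,0,0,0,0,0,-1],[0,0,0,0,0,0,-1],[0,0,0,0,0,0,-1]],
  ],
)

```text
time_s: 2.55
position: [622.0, 165.0, 148.0]
orientation: [[0.262, 0.965, -0.0], [0.965, -0.262, 0.0], [0.0, -0.0, -1.0]]
wrist_force: [-2.0, -0.4, 2.5]
opening: 11.8
```

Request:
arm_command(
  plan=[
    [[0,0,0,-5.8,1.55,0,-1],[0,0,0,-11.6,3.1,0,-1],[0,0,0,-11.6,3.1,0,-1],[0,0,0,-11.6,3.1,0,-1],[0,0,0,-11.6,3.1,0,-1],[0,0,0,-11.6,3.1,0,-1],[0,0,0,-11.6,3.1,0,-1],[0,0,0,-11.6,3.1,0,-1],[0,0,0,-11.6,3.1,0,-1],[0,0,0,-11.6,3.1,0,-1],[0,0,0,-11.6,3.1,0,-1],[0,0,0,-5.8,1.55,0,-1],[0,0,0,-5.8,1.55,0,-1],[0,0,0,0,0,0,-1]],
  ],
)

```text
time_s: 3.72
position: [486.8, 200.8, 148.0]
orientation: [[0.262, 0.965, -0.001], [0.965, -0.262, -0.0], [-0.001, -0.001, -1.0]]
wrist_force: [-2.0, -5.0, 3.8]
opening: 11.4
```

Request:
arm_command(
  plan=[
    [[0,0,0,-4.8,1.4,0,-1],[0,0,0,-4.8,1.4,0,-1],[0,0,0,0,0,0,-1]],
  ],
)

```text
time_s: 3.97
position: [477.4, 203.3, 148.0]
orientation: [[0.262, 0.965, -0.001], [0.965, -0.262, -0.001], [-0.001, -0.001, -1.0]]
wrist_force: [-3.0, -7.9, 7.0]
opening: 11.8
```

Request:
arm_command(
  plan=[
    [[0,0,0,-4.8,1.4,0,-1],[0,0,0,0,0,0,-1]],
  ],
)

```text
time_s: 4.13
position: [472.7, 204.5, 148.0]
orientation: [[0.262, 0.965, -0.001], [0.965, -0.262, -0.001], [-0.001, -0.001, -1.0]]
wrist_force: [-3.5, -8.8, 9.2]
opening: 11.3
```

Request:
arm_command(
  plan=[
    [[0,0,0,-4.8,1.2,0,-1],[0,0,0,0,0,0,-1]],
  ],
)

```text
time_s: 4.3
position: [468.0, 205.8, 148.0]
orientation: [[0.262, 0.965, -0.001], [0.965, -0.262, -0.001], [-0.001, -0.001, -1.0]]
wrist_force: [-3.4, -8.4, 8.2]
opening: 11.4
```

Request:
arm_command(
  plan=[
    [[0,0,0,-4,1,0,-1],[0,0,0,0,0,0,-1]],
  ],
)

```text
time_s: 4.47
position: [465.8, 206.5, 148.1]
orientation: [[0.261, 0.965, 0.003], [0.965, -0.261, -0.001], [-0.0, 0.003, -1.0]]
wrist_force: [12.0, -14.5, -3.3]
opening: 12.0
```

Request:
arm_command(
  plan=[
    [[0,0,0,-3,0.8,0,-1],[0,0,0,0,0,0,-1]],
  ],
)

```text
time_s: 4.63
position: [465.7, 206.6, 148.2]
orientation: [[0.26, 0.965, 0.009], [0.966, -0.26, -0.002], [0.001, 0.009, -1.0]]
wrist_force: [39.4, -26.6, -23.6]
opening: 11.6
```

Request:
arm_command(
  plan=[
    [[0,0,0,4,-1,0,0],[0,0,0,0,0,0,0],[0,0,0,0,0,0,0],[0,0,0,0,0,6,0],[0,0,0,0,0,12,0],[0,0,0,0,0,24,0.5],[0,0,0,0,0,30,1],[0,0,0,0,-2,20,1],[0,0,-6,4,-15,0,1],[0,0,-6,6,-20,0,1],[0,0,-6,6,-20,0,1],[0,0,-6,6,-20,0,1],[0,0,-6,6,-20,0,1],[0,0,-6,6,-20,0,1],[0,0,-6,5,-20,0,1],[0,0,-6,5,-20,0,1],[0,0,-6,5,-20,0,1],[0,0,-6,4,-13,0,1],[0,0,0,0,0,0,1],[0,0,0,0,0,0,1]],
  ],
)

```text
time_s: 6.3
position: [519.4, 16.8, 240.7]
orientation: [[0.967, 0.257, 0.001], [0.257, -0.967, 0.0], [0.001, -0.0, -1.0]]
wrist_force: [-0.2, -0.0, -0.1]
opening: 91.3
```

Run:
```python
from h import *
o=bot.get_obs(); print(o['time_s'],o['position'],o['orientation'][:,1])
for n in ('scene','side','wrist'): d=grab(n,n+'2')
i=cv2.imread('pics/wrist2.png'); cv2.imwrite('pics/wrist2b.png',cv2.resize(i,(800,500)))
s=cv2.imread('pics/side2.png'); cv2.imwrite('pics/side2c.png',cv2.resize(s[95:235,210:400],None,fx=4.2,fy=4.2,interpolation=2)[:600])
```

```text
6.3 [519.3867905   16.76171184 240.74172396] [ 2.56644454e-01 -9.66505884e-01 -1.21328448e-05]
```

View pics/wrist2b.png

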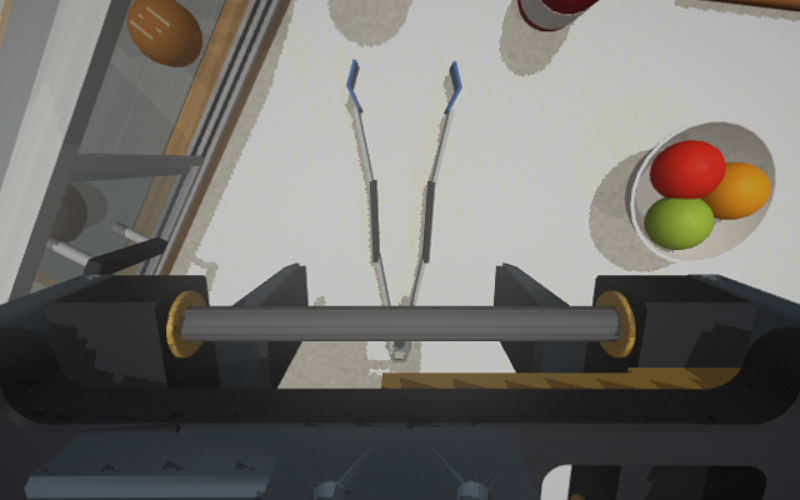

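View pics/side2c.png

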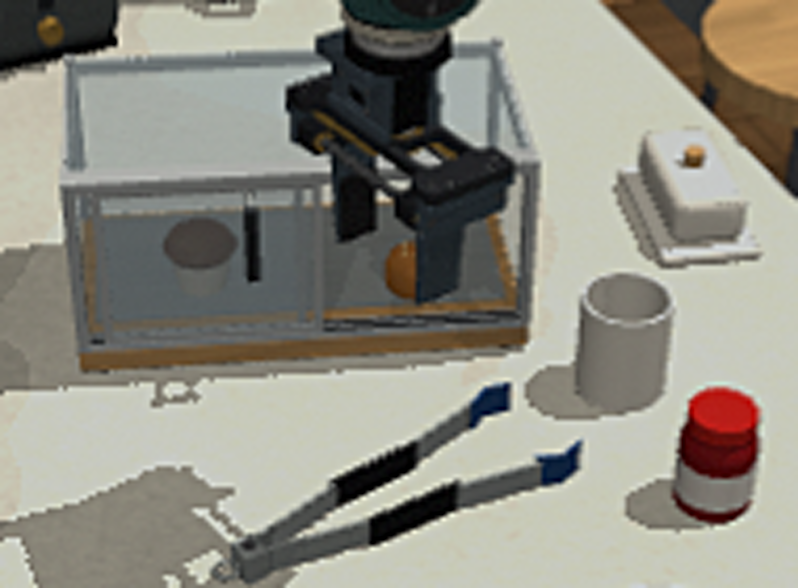

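View pics/scene2.png

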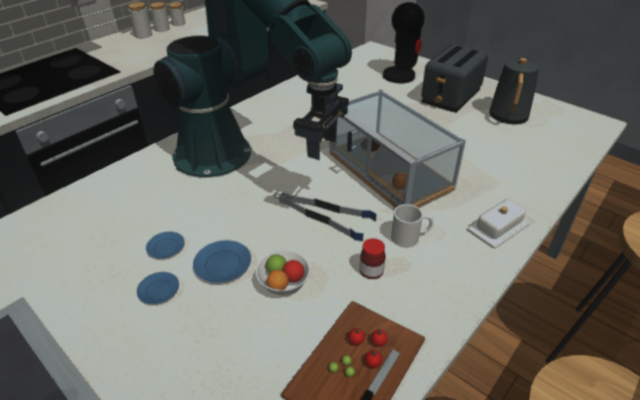

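Run:
```python
from h import *
w=load('wrist2'); k=.8
P=plane(w,np.array([(374,182),(433,182),(377,262),(428,262)])*k,28); print(P.round(1)); m=P.mean(0); print('grip mid',m, 'yaw from ends',np.degrees(np.arctan2(*((P[0]+P[1]-P[2]-P[3])[[1,0]]))))
J=plane(w,np.array([(354,62),(456,64),(359,111),(447,111)])*k,30); print('jaw',J.round(1),J.mean(0))
H=plane(w,np.array([(399,345)])*k,30); print('head',H)
for a,b in ((m,J.mean(0)),(H[0],J.mean(0))): print(np.degrees(np.arctan2(b[1]-a[1],b[0]-a[0])),np.linalg.norm(b-a))
print('roll',plane(w,np.array([(165,32)])*k,51))
# plates
for n in ('scene2','side2'):
    d=load(n); hsv=cv2.cvtColor(d['image'],cv2.COLOR_RGB2HSV); mm=cv2.inRange(hsv,(98,90,40),(130,255,255))
    kk,l,st,ce=cv2.connectedComponentsWithStats(mm)
    for i in range(1,kk):
        if st[i,4]>300:
            cnt=cv2.findContours((l==i).astype('uint8'),0,2)[0]; e=cv2.fitEllipse(max(cnt,key=len)); Q=plane(d,[e[0]],16)[0]
            ex=plane(d,[(st[i,0],ce[i,1]),(st[i,0]+st[i,2],ce[i,1])],16); print(n,np.round(e[0],1),st[i,4],Q.round(1),'width',np.linalg.norm(ex[1]-ex[0]).round())
s=cv2.imread('pics/side2.png'); cv2.imwrite('pics/plates.png',cv2.resize(s[250:380,230:400],None,fx=4,fy=4,interpolation=2))
```

```text
[[553.6  56.7  28. ]
 [569.1  -1.6  28. ]
 [471.8  33.1  28. ]
 [486.  -20.   28. ]]
grip mid [520.13387001  17.02442454  28.        ] yaw from ends 14.309338564075558
jaw [[657.4 101.8  30. ]
 [680.5   8.1  30. ]
 [616.1  87.1  30. ]
 [638.2   4.3  30. ]] [648.03819441  50.34629217  30.        ]
head [[383.95343312 -14.81150934  30.        ]]
14.60221769225408 132.1887403024388
13.859806489690556 272.0042283608489
roll [[633.79182105 263.51927896  51.        ]]
scene2 [164.7 244.5] 700 [ 282.6 -390.1   16. ] width 104.0
scene2 [221.5 261.2] 1798 [ 453.7 -322.5   16. ] width 153.0
scene2 [157.4 287.5] 955 [ 402.  -493.6   16. ] width 105.0
side2 [323.9 289.3] 1781 [ 451.9 -320.5   16. ] width 156.0
side2 [273.5 326.7] 1039 [ 275.6 -390.6   16. ] width 107.0
side2 [330.3 344. ] 1128 [ 395.7 -494.4   16. ] width 107.0
```

View pics/plates.png

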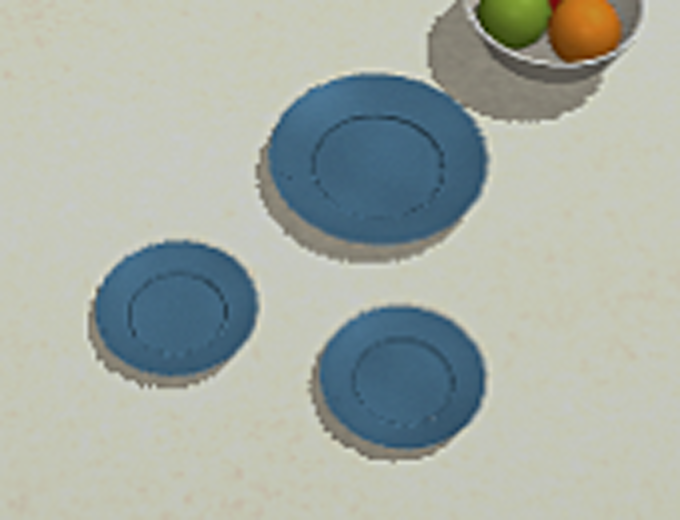

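Request:
arm_command(
  plan=[
    [[0,0,-0.6,0,1,-15,1],[0,0,0,0,0,-30,1],[0,0,0,0,0,-36,1],[0,0,0,0,0,-36,1],[0,0,0,0,0,-36,1],[0,0,0,0,0,-30,1],[0,0,0,0,0,-24,1],[0,0,0,0,0,-15,1],[0,0,0,0,0,-10,1],[0,0,0,0,0,-4,0.8],[0,0,0,0,0,0,0.6],[0,0,0,0,0,0,0.45],[0,0,0,0,0,0,0.35],[0,0,0,0,0,0,0.27],[0,0,0,0,0,0,0.27],[0,0,0,0,0,0,0.27],[0,0,0,0,0,0,0.27]],
  ],
)

```text
time_s: 7.87
position: [520.5, 17.8, 5.0]
orientation: [[0.969, 0.245, 0.002], [0.245, -0.969, 0.0], [0.002, 0.001, -1.0]]
wrist_force: [-0.4, 0.5, 8.6]
opening: 58.0
```

Run:
```python
from h import *
for n in ('side','wrist'): d=grab(n,n+'3')
i=cv2.imread('pics/wrist3.png'); cv2.imwrite('pics/wrist3b.png',cv2.resize(i,(800,500)))
s=cv2.imread('pics/side3.png'); cv2.imwrite('pics/side3c.png',cv2.resize(s[95:235,210:400],None,fx=4.2,fy=4.2,interpolation=2)[:600])
```

```text
(no output)
```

View pics/wrist3b.png

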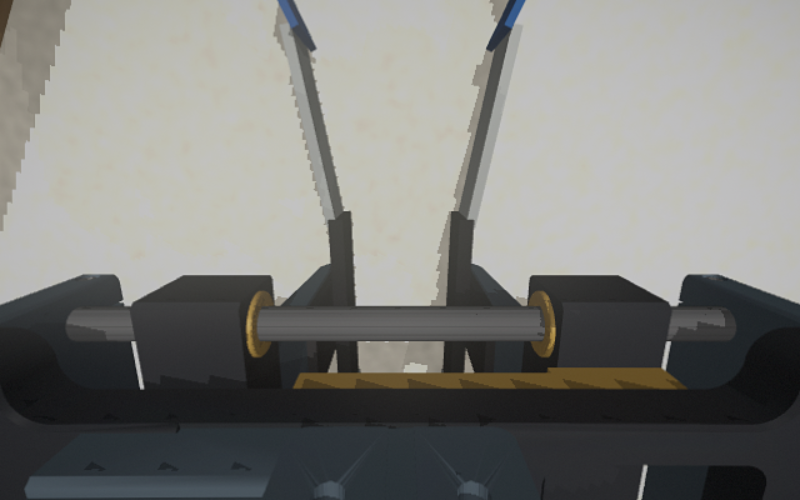

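View pics/side3c.png

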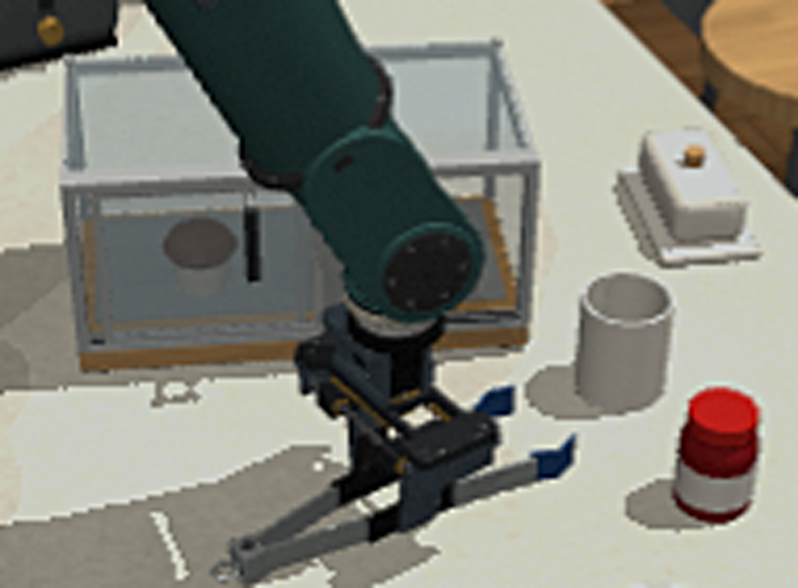

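Request:
arm_command(
  plan=[
    [[0,0,0,0,0,3,0.27],[0,0,0,0,0,6,0.27],[0,0,0,0,0,8,0.27],[0,0,0,0,0,10,0.27],[0,0,0,0,0,6,0.27],[0,0,0,0,0,0,0.27],[0,0,0,0,0,0,0.27]],
  ],
)

```text
time_s: 8.55
position: [519.7, 17.8, 37.6]
orientation: [[0.969, 0.245, 0.001], [0.245, -0.969, 0.0], [0.001, 0.0, -1.0]]
wrist_force: [0.6, -0.3, -1.3]
opening: 58.1
```

Run:
```python
from h import *
d=grab('side','side4'); d=grab('wrist','wrist4')
s=cv2.imread('pics/side4.png'); w=cv2.imread('pics/wrist4.png')
a=cv2.resize(s[155:255,250:370],(600,500),interpolation=2); cv2.imwrite('pics/side4c.png',a)
```

```text
(no output)
```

View pics/side4c.png

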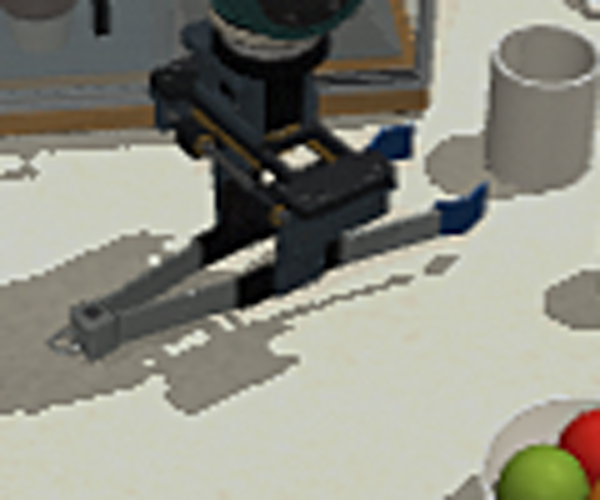

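Request:
arm_command(
  plan=[
    [[0,0,0,0,0,8,0.27],[0,0,0,0,0,14,0.27],[0,0,0,0,0,18,0.27],[0,0,1.8,0,0,18,0.27],[0,0,3,2,0,14,0.27],[0,0,5,4,0,10,0.27],[0,0,5,4,0,6,0.27],[0,0,5,5,0,0,0.27],[0,0,5,5,0,0,0.27],[0,0,5,5,0,0,0.27],[0,0,5,5,0,0,0.27],[0,0,5,5,0,0,0.27],[0,0,5,5,-1,0,0.27],[0,0,5,4,-1,0,0.27],[0,0,5,3,0,0,0.27],[0,0,4,1,0,0,0.27],[0,0,2,0,0,0,0.27],[0,0,0,0,0,0,0.27],[0,0,0,0,0,0,0.27]],
  ],
)

```text
time_s: 10.23
position: [567.2, 15.9, 125.0]
orientation: [[0.26, 0.966, -0.0], [0.966, -0.26, -0.0], [-0.0, -0.0, -1.0]]
wrist_force: [-0.7, -1.0, -1.4]
opening: 58.1
```

Run:
```python
from h import *
for n in ('side','scene','wrist'): d=grab(n,n+'5')
s=cv2.imread('pics/side5.png'); cv2.imwrite('pics/side5c.png',cv2.resize(s[80:230,220:400],None,fx=4,fy=4,interpolation=2)[:600])
s=cv2.imread('pics/scene5.png'); cv2.imwrite('pics/scene5c.png',cv2.resize(s[90:240,290:470],None,fx=4,fy=4,interpolation=2)[:600])
i=cv2.imread('pics/wrist5.png'); cv2.imwrite('pics/wrist5b.png',cv2.resize(i,(800,500)))
```

```text
(no output)
```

View pics/side5c.png

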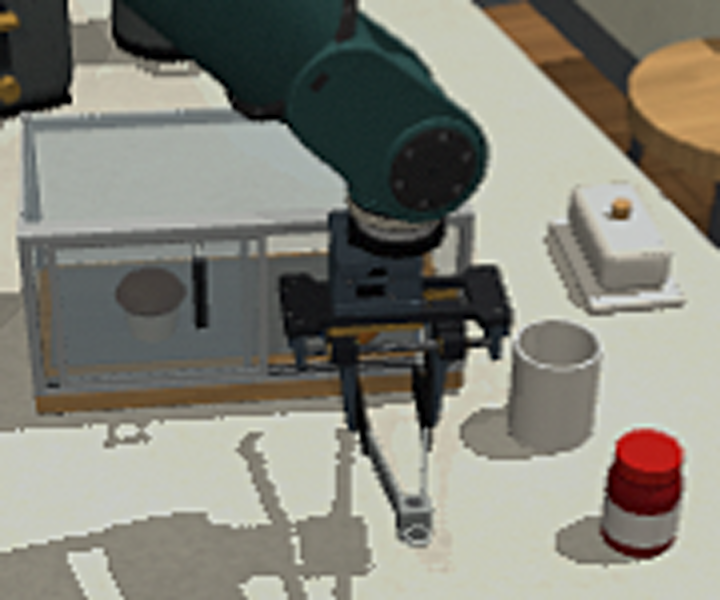

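View pics/scene5c.png

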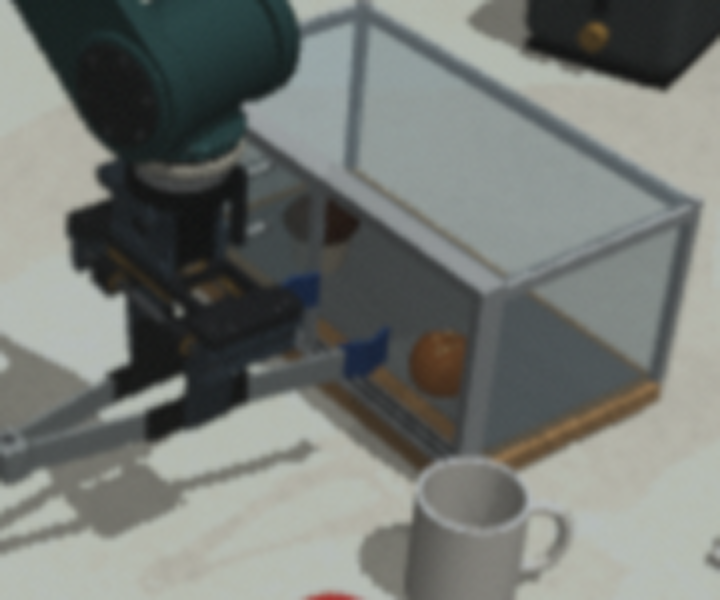

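View pics/wrist5b.png

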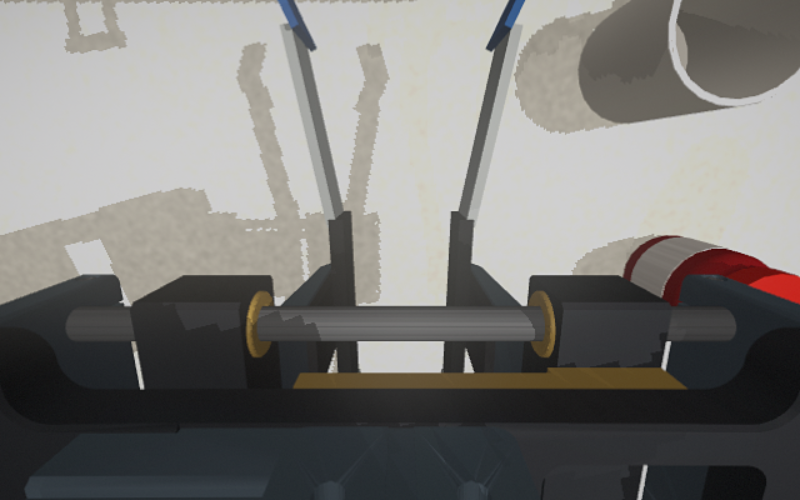

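Run:
```python
from h import *
c=load('scene5'); hsv=cv2.cvtColor(c['image'],cv2.COLOR_RGB2HSV)
m=cv2.inRange(hsv,(100,90,30),(130,255,200)); m[:, :330]=0
k,l,st,ce=cv2.connectedComponentsWithStats(m)
for i in range(1,k):
    if st[i,4]>10: print('blue',st[i],ce[i].round(1),plane(c,ce[i],135)[0].round(1))
# roll mask
m=cv2.inRange(hsv,(5,110,60),(22,255,255)); m[:170]=0;m[195:]=0;m[:,:388]=0;m[:,408:]=0
k,l,st,ce=cv2.connectedComponentsWithStats(m)
for i in range(1,k):
    if st[i,4]>30: print('roll',st[i],ce[i])
# predicted outline of an ellipsoid at candidate centres
for C in ((633,257.5),(633,253.5),(633.5,261)):
    th=np.linspace(0,2*np.pi,73); ph=np.linspace(-np.pi/2,np.pi/2,37); T,P=np.meshgrid(th,ph)
    X=np.c_[(27*np.cos(P)*np.cos(T)).ravel()+C[0],(27*np.cos(P)*np.sin(T)).ravel()+C[1],(21*np.sin(P)).ravel()+51]
    for n in ('scene5','side1','wrist1'):
        p=proj(load(n),X); print(C,n,p.min(0).round(1),p.max(0).round(1))
d=load('side1');hsv=cv2.cvtColor(d['image'],cv2.COLOR_RGB2HSV);m=cv2.inRange(hsv,(5,80,60),(22,255,255))[140:175,295:325]
print(np.argwhere(m).min(0)[::-1]+[295,140],np.argwhere(m).max(0)[::-1]+[295,140])
d=load('wrist1');hsv=cv2.cvtColor(d['image'],cv2.COLOR_RGB2HSV);m=cv2.inRange(hsv,(5,80,60),(22,255,255))[65:135,270:345]
ys,xs=np.nonzero(m)
k,l,st,ce=cv2.connectedComponentsWithStats(m); print([ (st[i][:5]+[270,65,0,0,0]) for i in range(1,k) if st[i,4]>200])
```

```text
blue [361 158   9   9  56] [365.8 161.5] [559.1 170.2 135. ]
blue [376 172  11  12  85] [381.  177.9] [642.4 133.5 135. ]
roll [393 173  13  16 163] [399.16564417 180.2392638 ]
(633, 257.5) scene5 [391.2 172.9] [408.4 187.7]
(633, 257.5) side1 [301.4 153.1] [315.6 165.3]
(633, 257.5) wrist1 [284.6  82.2] [331.  130.8]
(633, 253.5) scene5 [390.4 173.4] [407.7 188.3]
(633, 253.5) side1 [301.8 153.7] [316.  165.9]
(633, 253.5) wrist1 [285.6  85.8] [331.9 134.1]
(633.5, 261) scene5 [391.9 172.5] [409.2 187.2]
(633.5, 261) side1 [301.2 152.6] [315.4 164.8]
(633.5, 261) wrist1 [284.1  78.9] [330.7 127.8]
[295 142] [324 174]
[array([ 285,   77,   43,   39, 1061])]
```

Request:
arm_command(
  plan=[
    [[0,0,0,0,0,-8,0.27],[0,0,0,0,0,-14,0.27],[0,0,0,0,0,-18,0.27],[0,0,0,0,0,-18,0.27],[0,0,0,1.4,0,-14,0.27],[0,0,0,0,0,-9,0.27],[0,0,0,1,4,0,0.27],[0,0,0,2.1,8,0,0.27],[0,0,0,2.1,8,0,0.27],[0,0,0,1,4,0,0.27],[0,0,0,0,0,0,0.27]],
  ],
)

```text
time_s: 11.3
position: [575.8, 41.0, 44.8]
orientation: [[0.258, 0.966, 0.002], [0.966, -0.258, 0.0], [0.001, 0.001, -1.0]]
wrist_force: [0.3, 0.4, -2.0]
opening: 58.2
```

Run:
```python
from h import *
for n in ('side','scene','wrist'): d=grab(n,n+'6')
s=cv2.imread('pics/side6.png'); cv2.imwrite('pics/side6c.png',cv2.resize(s[90:210,250:390],None,fx=5,fy=5,interpolation=2)[:600])
s=cv2.imread('pics/scene6.png'); cv2.imwrite('pics/scene6c.png',cv2.resize(s[120:240,310:450],None,fx=5,fy=5,interpolation=2)[:600])
```

```text
(no output)
```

View pics/side6c.png

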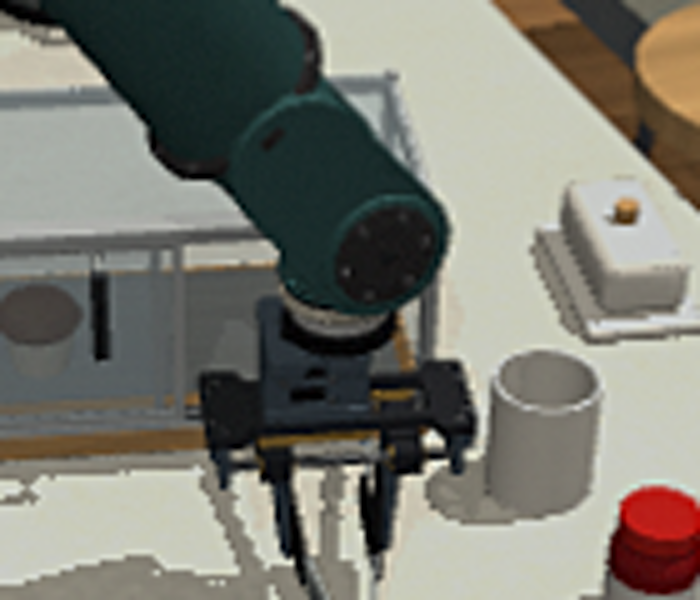

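View pics/scene6c.png

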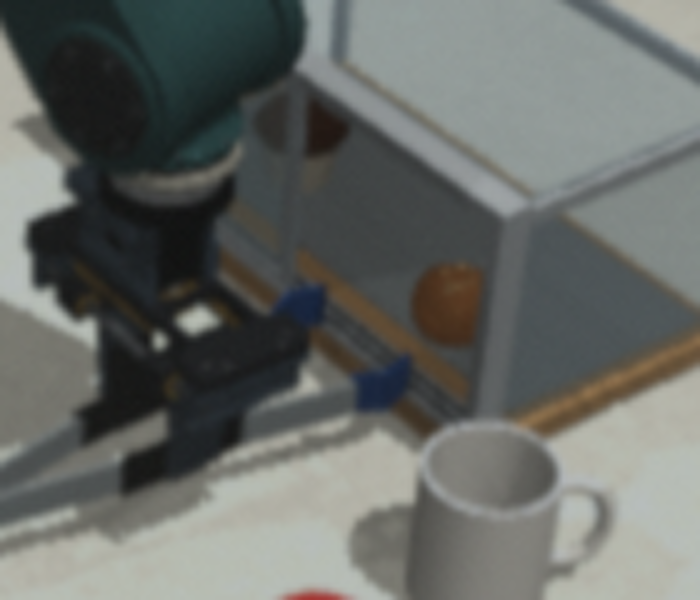

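View pics/wrist6.png

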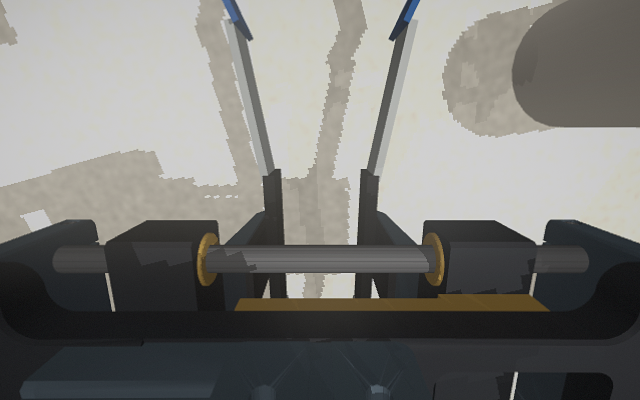

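Run:
```python
from h import *
c=load('scene6'); hsv=cv2.cvtColor(c['image'],cv2.COLOR_RGB2HSV)
m=cv2.inRange(hsv,(100,90,30),(130,255,200)); m[:, :330]=0
k,l,st,ce=cv2.connectedComponentsWithStats(m); Q=[]
for i in range(1,k):
    if st[i,4]>10: Q.append(plane(c,ce[i],54)[0]); print('blue',st[i],ce[i].round(1),Q[-1].round(1))
mid=np.mean(Q[:2],0); print(mid)
C=np.array([549.5,334]);ux=np.array([.259,.966]);uy=np.array([-.966,.259])
for n,P in (('jawcam',mid[:2]),('jawFK',np.array([610.7,171.4])),('roll',np.array([634,259]))): print(n,((P-C)@ux).round(1),((P-C)@uy).round(1))
m=cv2.inRange(hsv,(5,110,60),(22,255,255)); m[:165]=0;m[195:]=0;m[:,:390]=0;m[:,408:]=0
k,l,st,ce=cv2.connectedComponentsWithStats(m); print(st[1:])
print('roll rect in scene crop: left 412 top 262 bot 345 ->',310+412/5,120+262/5,120+345/5)
```

```text
blue [365 177  10   8  55] [370.  180.6] [565.8 190.6  54. ]
blue [381 192  11  10  72] [386.1 196.6] [650.2 159.   54. ]
[607.97940692 174.82181205  54.        ]
jawcam -138.6 -97.7
jawFK -141.2 -101.2
roll -50.6 -101.1
[[393 173  13  16 166]
 [390 187   2   2   3]
 [393 189   7   6   9]]
roll rect in scene crop: left 412 top 262 bot 345 -> 392.4 172.4 189.0
```

Request:
arm_command(
  plan=[
    [[0,0,0,1.5,5,0,0.27],[0,0,0,2.4,8.5,0,0.27],[0,0,0,2.4,8.5,0,0.27],[0,0,0,2.4,8.5,0,0.27],[0,0,0,2.4,8.5,0,0.27],[0,0,0,2.4,8.5,0,0.27],[0,0,0,2.4,8.5,0,0.27],[0,0,0,2.4,8.5,0,0.27],[0,0,0,2.4,8.5,0,0.27],[0,0,0,2,8,0,0.27],[0,0,0,1.3,5,0,0.27],[0,0,0,0,0,0,0.27]],
  ],
)

```text
time_s: 12.45
position: [599.3, 126.8, 44.0]
orientation: [[0.258, 0.966, 0.0], [0.966, -0.258, 0.0], [0.0, 0.0, -1.0]]
wrist_force: [0.1, 1.1, -1.2]
opening: 57.8
```

Run:
```python
from h import *
for n in ('side','scene','wrist'): d=grab(n,n+'7')
s=cv2.imread('pics/side7.png'); cv2.imwrite('pics/side7c.png',cv2.resize(s[90:210,250:390],None,fx=5,fy=5,interpolation=2)[:600])
s=cv2.imread('pics/scene7.png'); cv2.imwrite('pics/scene7c.png',cv2.resize(s[120:240,330:470],None,fx=5,fy=5,interpolation=2)[:600])
```

```text
(no output)
```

View pics/scene7c.png

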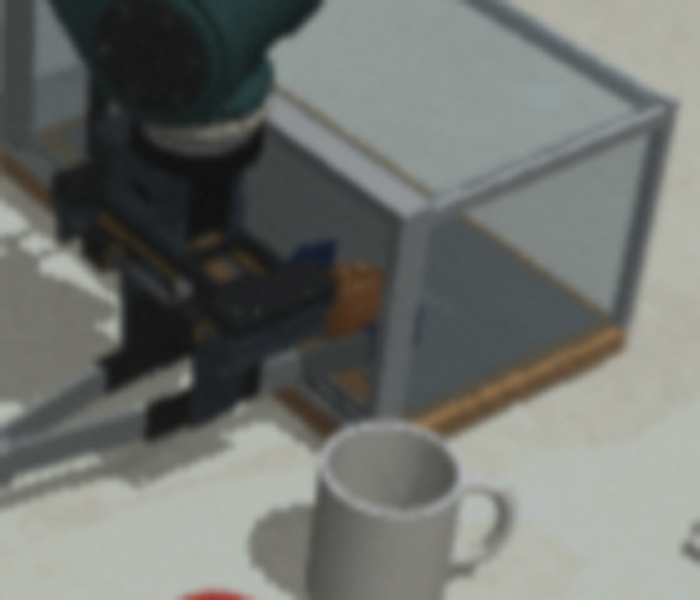

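View pics/wrist7.png

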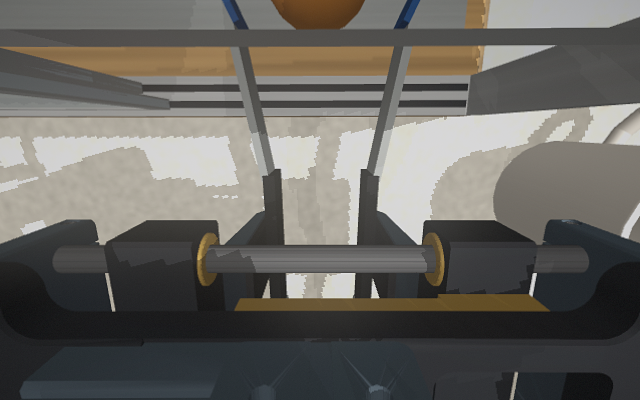

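View pics/side7c.png

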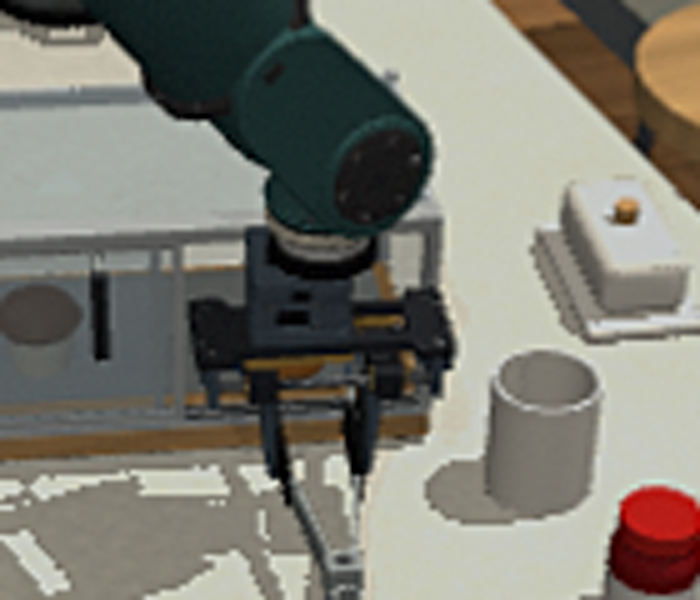

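Run:
```python
from h import *
w=load('wrist7'); o=bot.get_obs(); p=o['position'];R=o['orientation']
for nm,uv,z in (('roll front',(318,33),51),('roll L',(271,0),51),('roll R',(368,0),51),('jawL start',(243,30),69),('jawR start',(400,30),69),('gripL',(273,170),67),('gripR',(368,170),67)):
    P=plane(w,[uv],z)[0]; print(nm,((P-p)@R).round(1))
```

```text
roll front [113.8  -1.4  -7.1]
roll L [128.4 -24.3  -7.1]
roll R [128.3  23.1  -7.2]
jawL start [110.  -34.6 -25.1]
jawR start [109.9  35.2 -25.1]
gripL [ 47.2 -24.  -23.1]
gripR [ 47.1  23.7 -23.1]
```

Request:
arm_command(
  plan=[
    [[0,0,0,1,4,-1,0.27],[0,0,0,0,0,-1,0.27],[0,0,0,0,0,0,0.2],[0,0,0,0,0,0,0.12],[0,0,0,0,0,0,0.05],[0,0,0,0,0,0,-0.02],[0,0,0,0,0,0,-0.08],[0,0,0,0,0,0,-0.15],[0,0,0,0,0,0,-0.3],[0,0,0,0,0,0,-0.6],[0,0,0,0,0,0,-1],[0,0,0,0,0,0,-1],[0,0,0,0,0,0,-1],[0,0,0,0,0,0,-1]],
  ],
)

```text
time_s: 13.77
position: [600.0, 129.8, 41.9]
orientation: [[0.259, 0.966, 0.0], [0.966, -0.259, 0.0], [0.0, 0.0, -1.0]]
wrist_force: [-0.7, -0.3, -1.4]
opening: 40.8
```

Run:
```python
from h import *
for n in ('scene','wrist'): d=grab(n,n+'8')
```

```text
(no output)
```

View pics/wrist8.png

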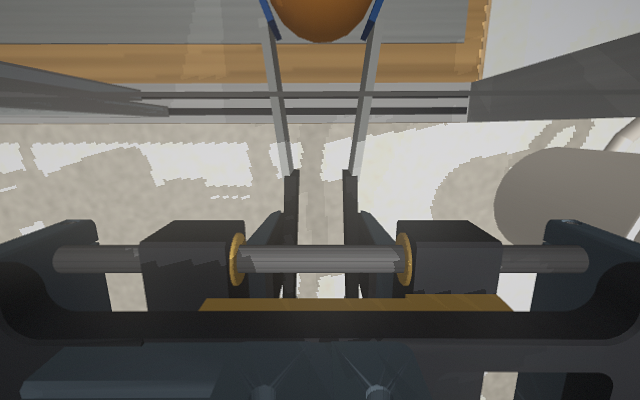

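Request:
arm_command(
  plan=[
    [[0,0,0,0,0,0,-1],[0,0,0,0,0,2,-1],[0,0,0,0,0,4,-1],[0,0,0,0,0,6,-1],[0,0,0,0,0,6,-1],[0,0,0,0,0,5,-1],[0,0,0,0,0,2,-1],[0,0,0,0,0,0,-1],[0,0,0,0,0,0,-1],[0,0,0,0,0,0,-1],[0,0,0,0,0,0,-1]],
  ],
)

```text
time_s: 14.78
position: [599.8, 129.8, 66.7]
orientation: [[0.259, 0.966, -0.0], [0.966, -0.259, -0.0], [-0.0, -0.0, -1.0]]
wrist_force: [-0.2, 1.0, -1.4]
opening: 40.8
```

Run:
```python
from h import *
for n in ('scene','wrist'): d=grab(n,n+'9')
s=cv2.imread('pics/scene9.png'); w=cv2.imread('pics/wrist9.png')
a=cv2.resize(s[120:220,350:450],(400,400),interpolation=2); b=cv2.resize(w[0:250,120:520],(400,250))
cv2.imwrite('pics/c9.png',np.hstack([a,np.vstack([b,np.zeros((150,400,3),'uint8')])]))
```

```text
(no output)
```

View pics/c9.png

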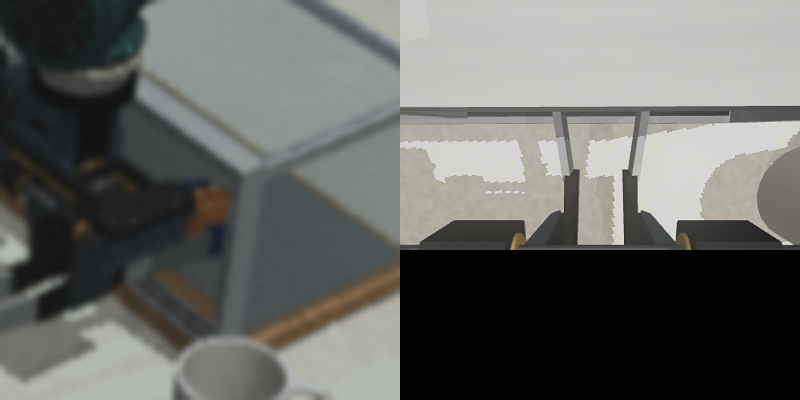

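Request:
arm_command(
  plan=[
    [[0,0,0,-1,-4,0,-1],[0,0,0,-2,-8,0,-1],[0,0,0,-2.6,-9.7,0,-1],[0,0,0,-2.6,-9.7,0,-1],[0,0,0,-2.6,-9.7,0,-1],[0,0,0,-2.6,-9.7,0,-1],[0,0,0,-2.6,-9.7,0,-1],[0,0,0,-2.6,-9.7,0,-1],[0,0,0,-2.6,-9.7,0,-1],[0,0,0,-2.6,-9.7,0,-1],[0,0,0,-2.6,-9.7,0,-1],[0,0,0,-2.6,-9.7,0,-1],[0,0,0,-2.6,-9.7,0,-1],[0,0,0,-2.6,-9.7,0,-1],[0,0,0,-2.6,-9.7,0,-1],[0,0,0,-2.6,-9.7,0,-1],[0,0,0,-2.6,-9.7,0,-1],[0,0,0,-2,-7,0,-1],[0,0,0,-1,-4,0,-1],[0,0,0,0,0,0,-1]],
  ],
)

```text
time_s: 16.55
position: [554.8, -39.5, 66.9]
orientation: [[0.26, 0.966, -0.0], [0.966, -0.26, -0.0], [-0.0, -0.0, -1.0]]
wrist_force: [0.3, 0.3, -1.3]
opening: 41.1
```

Run:
```python
from h import *
for n in ('scene','side'): d=grab(n,n+'10')
s=cv2.imread('pics/scene10.png'); w=cv2.imread('pics/side10.png')
a=cv2.resize(s[120:270,280:430],(400,400),interpolation=2); b=cv2.resize(w[110:260,220:370],(400,400),interpolation=2)
cv2.imwrite('pics/c10.png',np.hstack([a,b]))
```

```text
(no output)
```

View pics/c10.png

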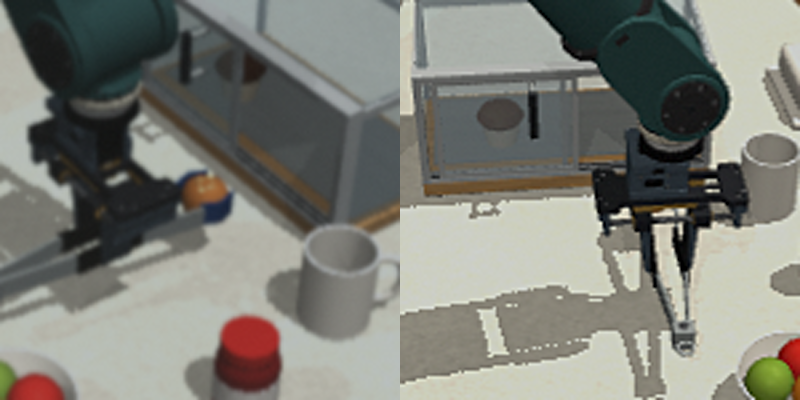

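Request:
arm_command(
  plan=[
    [[0,0,0,0,0,5,-1],[0,0,0,0,0,10,-1],[0,0,0,0,0,15,-1],[0,0,0,0,0,18,-1],[0,0,0,-1,-4,18,-1],[0,0,0,-3,-8,16,-1],[0,0,0,-4,-12,14,-1],[0,0,0,-5,-15,10,-1],[0,0,0,-6,-18,4,-1],[0,0,0,-6,-18,0,-1],[0,0,0,-6,-18,0,-1],[0,0,0,-6,-18,0,-1],[0,0,0,-6,-18,0,-1],[0,0,0,-6,-18,0,-1],[0,0,0,-6,-18,0,-1],[0,0,0,-6,-18,0,-1],[0,0,0,-6,-18,0,-1],[0,0,0,-6,-18,0,-1],[0,0,0,-6,-18,0,-1],[0,0,0,-6,-18,0,-1]],
  ],
)

```text
time_s: 18.32
position: [470.0, -294.3, 178.0]
orientation: [[0.258, 0.966, 0.001], [0.966, -0.258, -0.0], [-0.0, 0.001, -1.0]]
wrist_force: [0.3, -0.0, -1.8]
opening: 41.2
```

Request:
arm_command(
  plan=[
    [[0,0,0,-6,-18,0,-1],[0,0,0,-6,-18,0,-1],[0,0,0,-6,-18,0,-1],[0,0,0,-6,-18,0,-1],[0,0,0,-6,-18,0,-1],[0,0,0,-6,-18,0,-1],[0,0,0,-6,-16,0,-1],[0,0,0,-3,-12,0,-1],[0,0,0,-1,-8,0,-1],[0,0,0,0,-4,0,-1],[0,0,0,0,0,0,-1],[0,0,0,0,0,0,-1],[0,0,0,0,0,0,-1]],
  ],
)

```text
time_s: 19.4
position: [424.2, -441.0, 176.9]
orientation: [[0.258, 0.966, -0.0], [0.966, -0.258, 0.0], [0.0, -0.0, -1.0]]
wrist_force: [0.0, 0.2, -2.2]
opening: 41.3
```

Run:
```python
from h import *
for n in ('scene','side','wrist'): d=grab(n,n+'11')
o=bot.get_obs(); R=o['orientation']; p=o['position']
print('jaw FK',p+R[:,0]*137+np.array([0,0,10]))
for n in ('scene11','side11'):
    d=load(n); hsv=cv2.cvtColor(d['image'],cv2.COLOR_RGB2HSV)
    m=cv2.inRange(hsv,(5,110,60),(22,255,255)); k,l,st,ce=cv2.connectedComponentsWithStats(m)
    for i in range(1,k):
        if st[i,4]>60 and st[i,1]>150: print(n,st[i],ce[i].round(1),plane(d,ce[i],190)[0].round(1))
s=cv2.imread('pics/scene11.png'); w=cv2.imread('pics/side11.png')
cv2.imwrite('pics/c11.png',np.hstack([cv2.resize(s[150:350,120:320],(400,400),interpolation=2),cv2.resize(w[190:390,220:420],(400,400),interpolation=2)]))
```

```text
jaw FK [ 459.58841889 -308.79265148  186.95713713]
scene11 [ 505  155  135  175 7747] [584.1 238.1] [1178.4  197.9  190. ]
scene11 [416 187  38  19 109] [434.2 195.9] [830.8  99.6 190. ]
scene11 [207 204  20  14 185] [215.9 209.9] [ 452.1 -308.5  190. ]
scene11 [267 262  22  27 353] [277.7 278.7] [ 729.  -362.7  190. ]
scene11 [615 282  25  16 125] [627.2 289.3] [1302.2  100.8  190. ]
scene11 [611 291  29  21  76] [625.2 299.4] [1306.6   69.6  190. ]
scene11 [501 300  33  20 105] [515.9 308.8] [1143.6 -102.1  190. ]
scene11 [ 282  302  142   98 6904] [353.6 359.3] [ 970.2 -405.5  190. ]
scene11 [  427   306   213    94 10365] [536.1 367.7] [1228.5 -202.5  190. ]
scene11 [627 329  13   9  74] [633.3 333.2] [1343.7   -7.4  190. ]
side11 [ 436  163  109   69 4460] [495.4 192.1] [1032.8 -291.4  190. ]
side11 [229 176  52   7 198] [253.8 179.3] [357.   29.5 190. ]
side11 [ 405  212  110   81 3453] [458.1 253.3] [ 767.8 -468.5  190. ]
side11 [492 223  33  43 579] [508.6 243.6] [ 920.4 -488.5  190. ]
side11 [375 248  11  17 111] [379.8 255.6] [ 569.4 -400.8  190. ]
side11 [ 526  254   68   72 1330] [557.3 292.5] [ 921.  -672.2  190. ]
side11 [596 285  44  33 828] [618.2 298.7] [1051.2 -745.7  190. ]
```

View pics/c11.png

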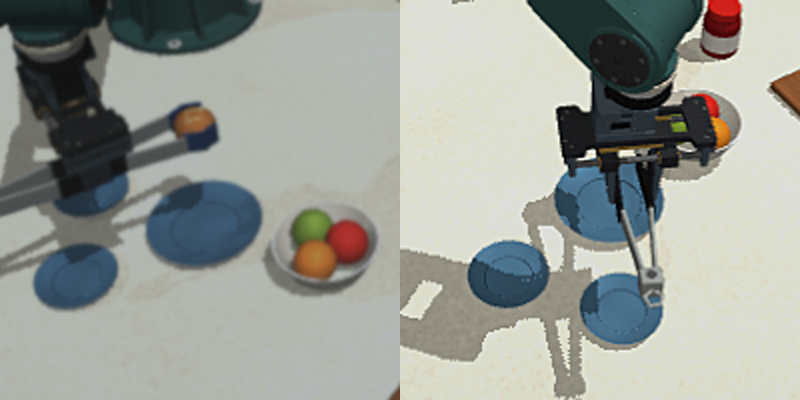

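View pics/wrist11.png

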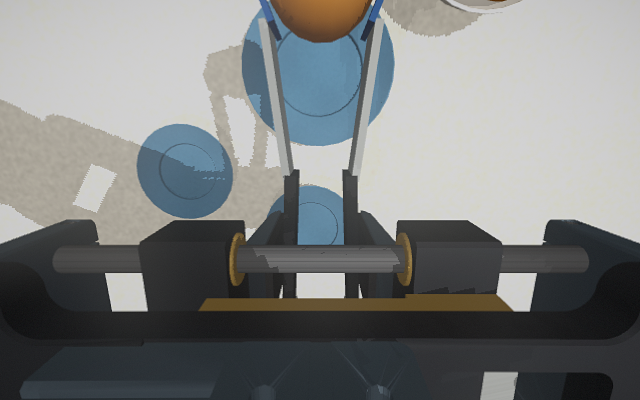

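Request:
arm_command(
  plan=[
    [[0,0,0,-2,-5,0,-1],[0,0,0,-3,-5,0,-1],[0,0,0,0,-2,0,-1],[0,0,0,0,0,0,-1],[0,0,0,0,0,0,-1],[0,0,0,0,0,0,-1],[0,0,0,0,0,0,-1],[0,0,0,0,0,0,-1],[0,0,0,0,0,0,-1],[0,0,0,0,0,0,-1]],
  ],
)

```text
time_s: 20.38
position: [419.1, -453.6, 176.9]
orientation: [[0.259, 0.966, 0.0], [0.966, -0.259, -0.0], [-0.0, 0.0, -1.0]]
wrist_force: [0.0, 0.0, -1.7]
opening: 40.9
```

Run:
```python
from h import *
for n in ('scene','side','wrist'): d=grab(n,n+'12')
o=bot.get_obs(); R=o['orientation']; p=o['position']
print(o['time_s'],o['opening'],'jaw FK',p+R[:,0]*137+np.array([0,0,10]),np.abs(o['qvel']).max())
d=load('scene12'); hsv=cv2.cvtColor(d['image'],cv2.COLOR_RGB2HSV)
m=cv2.inRange(hsv,(5,110,60),(22,255,255)); k,l,st,ce=cv2.connectedComponentsWithStats(m)
for i in range(1,k):
    if st[i,0]>190 and st[i,0]<230 and st[i,1]>180 and st[i,4]>60: print(st[i],plane(d,ce[i],187)[0].round(1))
m=cv2.inRange(hsv,(98,90,40),(130,255,255)); k,l,st,ce=cv2.connectedComponentsWithStats(m)
for i in range(1,k):
    if st[i,4]>900: print('plate',st[i],ce[i],plane(d,ce[i],16)[0].round(1))
s=cv2.imread('pics/side12.png'); cv2.imwrite('pics/side12c.png',cv2.resize(s[90:250,200:400],None,fx=3.5,fy=3.5,interpolation=2))
```

```text
20.5333 41.33956214090689 jaw FK [ 454.49703626 -321.27088273  186.91899662] 0.06222510688368044
[202 206  20  14 187] [ 443.8 -319.6  187. ]
plate [ 194  241   56   41 1787] [221.45439284 261.18914382] [ 453.7 -322.6   16. ]
plate [137 273  41  31 955] [157.42094241 287.59685864] [ 402.3 -493.7   16. ]
```

View pics/side12c.png

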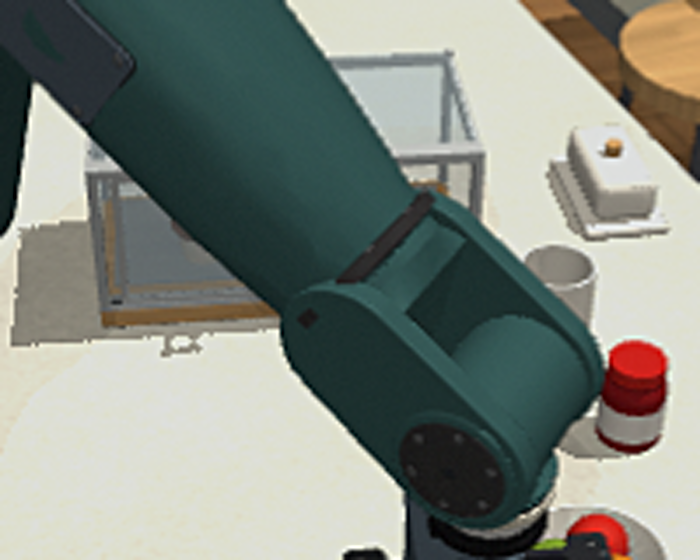

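View pics/scene12.png

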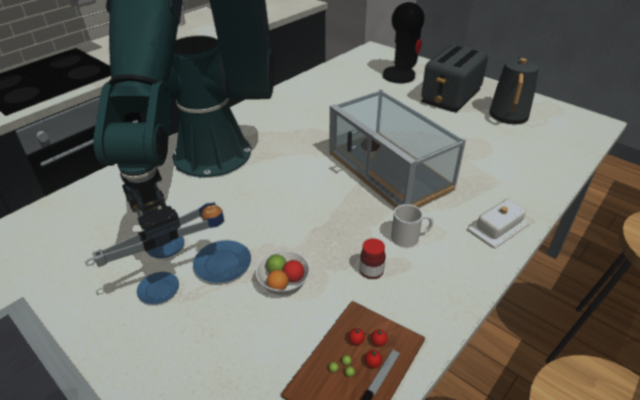

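```bash
python3 -c "
from bench import bot
print(bot.sign_off())"
```

```text
the job is handed in; nothing more can be done
None
```

I slid the door to its end stop, took the roll out with the tongs, and handed the job in with it held over the large blue plate. This took about 20.5 s of the 67 s allowed. No verdict was given, so what follows rests on my own measurements.

- **Door:** I pulled the bar about 157 mm until the force rose to about 50 N at the end stop. The scene camera still showed it open at the end.
- **Tongs and roll:** I picked the tongs up at a 58 mm opening, reached in and closed on the roll. The opening read about 41 mm, as expected with the roll in the jaws, and stayed there. The fingers stayed at the hand grips.
- **Final position:** The arm's position puts the roll at (454, -321, 187) mm, against a measured plate centre of about (453, -321) mm. The camera view of the roll put it at (444, -320) mm. That is about 10 mm off, probably because the jaw hides part of the roll, and both are inside the 50 mm limit.
- **Other things:** The plate read within about 1 mm of where it was before. By eye, the bowl, mug and jar looked unmoved. The muffin was last seen clearly in place just after the roll came out, then was mostly hidden by the arm. I did not measure these four again.

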